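# Run the seam fillets down with the burnishing stylus

### The arm

A 6-joint arm with a two-finger parallel gripper is mounted at the origin on a cart in front of the work surface, level with it; the furniture and walls round the work are solid. World frame = base frame: x ahead of the robot, y to its left, z up, the work surface at z = 0. Lengths are in m, angles in rad, forces in N, time in s.
With the tool pointing down it reaches from about 0.25 to 0.8 m from the base axis. Payload 8.5 kg.
Tool frame: the origin (TCP) lies midway between the tips of the shut fingers; the grasp point (between the pads) lies 19 mm behind it (ctrl.pinch_z is the distance from the TCP to the grasp point, in m); z points along the fingers, y is the line along which they close (so a half turn about z gives the same grasp; the last joint's range is limited). The gripper opens to 85 mm and grips with 20 to 120 N. Pads are 22 mm wide; open, the fingers measure 114 mm over their backs; the gripper's body (76 mm by 85 mm) begins 54 mm behind the grasp point. The pads swing forward as they close: fully open they stand 13 mm farther back than shut.
Start: joints at [1.341, 0.238, -0.013, 1.319, 0, 1.571], TCP at [0.12, 0.511, 0.231] pointing down, gripper open.
Joint ranges: [-2.66, 2.66], [-1.03, 1.9], [-1.14, 1.46], [-1.82, 2.27], [-1.45, 1.34], [-3.14, 3.14]. Speed limits (rad/s): [2.22, 2.22, 2.79, 3.14, 3.14, 3.14].

### API

Orientations are given as a rotation vector (axis times angle).
In Python, from station import ctrl gives the robot as it stands.
- The arm moves only by the tool drive_tool, never from a script. Its argument "commands" is a list of rows, each a list of 3 entries, a list of its own where there are three numbers: the shift along the tool's x, y, z in mm, then the turn, a rotation vector about the tool's x, y, z in rad, then the opening, from 0 (shut) to 1 (fully open). In form: [[[dx, dy, dz], [ax, ay, az], gripper], ...]. A call has 1 to 10 rows; each row is the pose to reach, as a shift and turn from the pose commanded when the call began, along the tool's axes at that moment; what a row does not reach only later rows make up. A row lasts 1/8 s, in which the tool goes at most 62.5 mm and 10.7 degrees, less where a joint would pass 70% of its speed; a pose out of reach is approached as far as the arm can. A call with a gripper value outside its range is refused whole. The fingers move at their own pace and stop on an object; "force" is the grip in N (left out, the last holds). Time passes only in rows, so rows that repeat a pose let the fingers close. It gives the time, the measured TCP pose, the force, the opening and the grip force at its end, in the units of the state.
- ctrl.sense(): the state, without advancing time (a new reading comes with each control period).
- ctrl.get_image(name): name is "scene" or "top" or "wrist"; returns the picture (420x560x3 uint8, red, green, blue); there is no depth.
- ctrl.camera_info(name): a dict with "fx", "fy", "cx", "cy" (pixels), "R" (3x3) and "t" (3): a world point X has camera coordinates R X + t. Camera axes: x right, y down, z forward; pixel columns grow to the right and rows downward; lengths in m; the calibration is good to about 2 mm. A picture is of the moment at which its call begins: read the wrist's pose just before it. camera_info takes no time and is no camera call; for the wrist camera it gives the pose at the moment of the call.
- ctrl.finish_job(): hands the job in; it is judged then, once.
The state is a dict: "clock": time; "qpos": joint angles; "joint_velocities": joint speeds; "tau": joint torques, N m; "ee_pos": TCP position; "tool_rot": TCP orientation; "force": force on the tool from outside, world axes, zero at the start; "moment": the same for the moment, N m; "gripper_width": finger opening in m; "finger_force": force on a finger pad.
Only numpy, scipy, OpenCV 4.12 (cv2) and the standard library are available. Lean on these libraries where they do the work, as an engineer would, in place of code of your own. Each camera call takes 0.05 s, during which the arm holds its last target. There are 200 camera calls.

### The job

Take the burnishing stylus by its handle from its fork stand and draw its ball slowly (not over 5 cm a second) along the panel's bent seam in one unbroken pass, from the brass disc to the far end, so that all six fillets go down flush one after another; keep the fingers off the panel and do not bottom out the sprung nose. Then hang the stylus upright in the fork again, resting on its collar, and let go. Leave the other things on the table where they are.

Things in the scene. Friction and masses are not known exactly. Their poses are not given: they have to be found in the camera images.
- panel: wooden panel 150 (x) by 266 mm (y), 18 mm thick, fixed on the table; origin at the centre of its underside. A dark-edged seam of two straight legs crosses its face; in it stand six brown wood fillets, three a leg, each 30 mm along the seam, 8 mm wide, ends rounded, 1 mm apart, none within 5 mm of start, bend or end. They stand 2.5 mm proud, slide straight down under about 2 N and stay down
- seam_start (a point): middle of the seam's start, on the panel's face (height 18 mm), where a flush brass disc 12 mm across is let in just before fillet 1. In the panel's frame at x -25, y -100 mm
- seam_bend (a point): middle of the seam at its bend, on the panel's face, between fillets 3 and 4. In the panel's frame at x +25, y -10 mm
- seam_end (a point): middle of the seam's far end, on the panel's face, 5 mm past fillet 6. In the panel's frame at x 0, y +90 mm
- fillet_1 (a joint): how far fillet 1 (first leg, centre 20.5 mm along it from the start) has been pressed down: 0 = 2.5 mm proud, 0.0025 = flush with the panel's face
- fillet_2 (a joint): how far fillet 2 (first leg, centre 51.5 mm along it from the start) has been pressed down: 0 = 2.5 mm proud, 0.0025 = flush with the panel's face
- fillet_3 (a joint): how far fillet 3 (first leg, centre 82.5 mm along it from the start) has been pressed down: 0 = 2.5 mm proud, 0.0025 = flush with the panel's face
- fillet_4 (a joint): how far fillet 4 (second leg, centre 20.5 mm along it from the bend) has been pressed down: 0 = 2.5 mm proud, 0.0025 = flush with the panel's face
- fillet_5 (a joint): how far fillet 5 (second leg, centre 51.5 mm along it from the bend) has been pressed down: 0 = 2.5 mm proud, 0.0025 = flush with the panel's face
- fillet_6 (a joint): how far fillet 6 (second leg, centre 82.5 mm along it from the bend) has been pressed down: 0 = 2.5 mm proud, 0.0025 = flush with the panel's face
- stylus: burnishing stylus, 160 g, loose, upright in its stand. Origin on its axis at the underside of its steel collar (38 mm across, 6 mm thick), z up. Above the collar a square wooden handle, 22 x 22 mm (sides along its x and y), from 6 to 66 mm above the origin: grip it there. Below, a round sleeve 12 mm across, 22 mm long, then a thin sprung rod with a steel ball 16 mm across
- stylus_tip (a point): lowest point of the stylus's steel ball (moves with the sprung nose; 55 mm below the stylus's origin when free)
- nose (a joint): how far the sprung nose has been pushed up into the stylus, 0 (free) to 0.012 m (bottomed). It starts to give at 3 N and takes 0.5 N more per mm
- stand: metal stand, fixed: base 85 x 80 mm, rear post at its +x side, and a level two-pronged fork, top at 72 mm. The slot between the prongs (each 18 mm wide) is 20 mm wide, along the stand's x, open at its -x end (x = -30 mm) and closed at x = +18 mm. Origin at table height below the seat of the stylus. Nothing on it is higher than 75 mm
- fork_seat (a point): middle of the seat, on the fork's top (72 mm): the stylus's origin lies here when it hangs in place
- wooden_tray: open two-compartment box of thin plain wood, 68 x 140 x 62 mm high, loose; origin at the centre of its underside. A bystander
- pot_a: small round white paint pot with a screw lid, 36 mm across, 41 mm high, loose; origin at the centre of its underside. A bystander
- tape_roll: flat roll of masking tape, 104 mm across, 18 mm high, loose; origin at the centre of its underside. A bystander
- rubber: eraser in a card sleeve, 18 x 42 x 12 mm, loose; origin at the centre of its underside. A bystander
Mind the look-alikes: they are no part of the job. Leave any blue look-alike of the stylus alone.

How it is judged:
On the way, in this order (a step that is already met when the one before it is completed fails the run):
1. the stylus is gripped and lifted clear of the fork (contact force between the fingers and stylus above 1 N and (z of stylus in the frame of fork_seat above 0.02 m or horizontal distance between stylus and fork_seat above 0.06 m)), for 0.2 s.
2. fillet 1 is pressed flush by the held stylus (value of joint fillet_1 above 0.002 m and contact force between the fingers and stylus above 1 N and contact force between stylus and panel above 0.2 N), for 0.05 s.
3. fillet 2 is pressed flush by the held stylus (value of joint fillet_2 above 0.002 m and contact force between the fingers and stylus above 1 N and contact force between stylus and panel above 0.2 N), for 0.05 s.
4. fillet 3 is pressed flush by the held stylus (value of joint fillet_3 above 0.002 m and contact force between the fingers and stylus above 1 N and contact force between stylus and panel above 0.2 N), for 0.05 s.
5. fillet 4 is pressed flush by the held stylus (value of joint fillet_4 above 0.002 m and contact force between the fingers and stylus above 1 N and contact force between stylus and panel above 0.2 N), for 0.05 s.
6. fillet 5 is pressed flush by the held stylus (value of joint fillet_5 above 0.002 m and contact force between the fingers and stylus above 1 N and contact force between stylus and panel above 0.2 N), for 0.05 s.
7. fillet 6 is pressed flush by the held stylus (value of joint fillet_6 above 0.002 m and contact force between the fingers and stylus above 1 N and contact force between stylus and panel above 0.2 N), for 0.05 s.
At the end, for the whole second after the job is handed in: All six fillets are pressed at least 2 mm of their 2.5 mm; the stylus hangs released and at rest in the fork, its origin within 15 mm of the seat horizontally and 4 mm in height, within 0.1 rad of upright (value of joint each of fillet_1, fillet_2, fillet_3, fillet_4, fillet_5, fillet_6 above 0.002 m and horizontal distance between stylus and fork_seat below 0.015 m and z of stylus in the frame of fork_seat between -0.004 and 0.004 m and angle between stylus's own z axis and vertical below 0.1 rad and linear speed of stylus below 0.02 m/s and contact force between the fingers and stylus below 0.1 N); the robot touches nothing.
It fails at once if the stylus moves faster than 0.10 m/s while it touches the panel or its fillets (contact force between stylus and panel above 0.5 N and linear speed of stylus above 0.1 m/s).
It fails at once if the ball is lifted more than 8 mm off the panel's face between the first fillet going down and the last (value of joint fillet_1 above 0.002 m and not (value of joint fillet_6 above 0.002 m) and z of stylus_tip in the frame of panel above 0.026 m).
It fails at once if the fingers touch the panel (contact force between the fingers and panel above 1 N).
It fails at once if the sprung nose is pushed to within 1 mm of its stop (value of joint nose above 0.011 m).
It fails at once if a bystander is moved more than 25 mm (distance of any of wooden_tray, pot_a, tape_roll, rubber from where it was at the start of the episode above 0.025 m).
It also fails if it takes over 64 s, if anything falls off the work surface, if the arm or the gripper's body presses on something with over 40 N, if the wrist force passes 120 N, or if a joint passes its speed limit or range.

## Working session

There is one attempt and no reset: what is moved stays moved. The work goes in short steps, Python scripts to look and compute and a tool call to move; the robot and the scene stay as the last step left them, time stands still between calls to the robot, and variables do not carry over. Pictures are saved under pics/ and viewed, at most 10 in all, crops included, and the job is handed in when it is done.

Besides the shell and the picture viewer there is one more tool, called after ">>>" by a JSON object that holds its "method" and its "body". drive_tool: Moves the arm, as the interface text tells. Its arguments: {"type":"object","properties":{"commands":{"type":"array"},"force":{"type":"number"}},"required":["commands"]}

```bash
mkdir -p pics; ls; python3 - <<'E'
from station import ctrl
import cv2,numpy as np
s=ctrl.sense();print(s['clock'],s['ee_pos'],s['tool_rot'],s['gripper_width'],ctrl.pinch_z)
for n in("top","scene"):
    im=ctrl.get_image(n);cv2.imwrite(f"pics/{n}0.png",im[:,:,::-1]);i=ctrl.camera_info(n);print(n,i)
E
```

```text
pics
0.0 [0.11948596 0.51076605 0.23065098] [-3.60122270e-01 -3.12073074e+00  2.36489564e-03] 0.08550053179703426 0.0187
top {'fx': 393.4240301187078, 'fy': 393.4240301187078, 'cx': 272.97105979238165, 'cy': 209.4135283609047, 'R': array([[ 0.00348121, -0.99976744,  0.02128242],
       [-0.98492482, -0.00710877, -0.17283681],
       [ 0.17294791, -0.02035991, -0.98472052]]), 't': array([-0.01423113,  0.59356278,  0.89986861])}
scene {'fx': 455.7189452704727, 'fy': 455.7189452704727, 'cx': 284.386865188069, 'cy': 209.96211703244845, 'R': array([[ 0.56153109, -0.82713173,  0.0231502 ],
       [-0.3564359 , -0.26704   , -0.89534523],
       [ 0.74675048,  0.49451262, -0.44477071]]), 't': array([-0.30503504,  0.27290252,  0.78981287])}
```

View pics/top0.png

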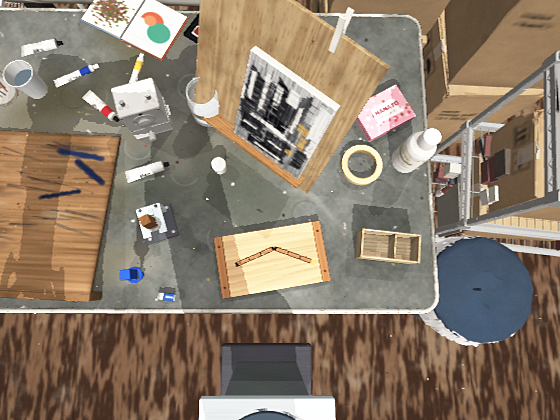

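View pics/scene0.png

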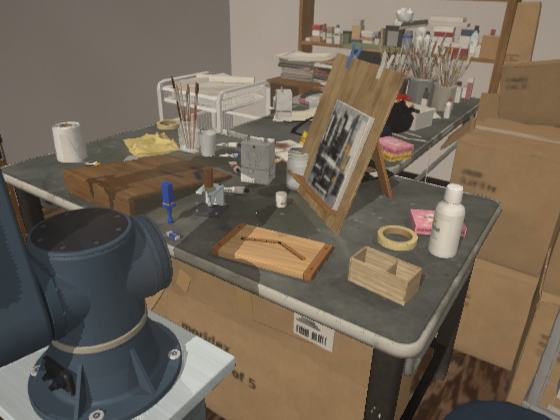

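The top view shows the panel at about (272,257), with seam ends at (237,265) and (311,262) and the bend at (274,248). The stand and brown stylus are at (153,222), and the blue look-alike at (130,274). Next I zoom in on the seam and stand.

```bash
cat > h.py <<'E'
import numpy as np,cv2
from station import ctrl
from scipy.spatial.transform import Rotation as Ro
def ray(i,u,v,z):
    R,t=i['R'],i['t'];c=-R.T@t
    d=R.T@np.array([(u-i['cx'])/i['fx'],(v-i['cy'])/i['fy'],1]);return c+d*(z-c[2])/d[2]
def px(i,X):
    p=i['R']@np.array(X)+i['t'];return i['fx']*p[0]/p[2]+i['cx'],i['fy']*p[1]/p[2]+i['cy']
E
python3 - <<'E'
from h import *
im=cv2.imread('pics/top0.png')
a=cv2.resize(im[210:305,205:340],None,fx=4,fy=4,interpolation=cv2.INTER_CUBIC)[:, :540]
b=cv2.resize(im[192:287,115:180],None,fx=4,fy=4,interpolation=cv2.INTER_CUBIC)
cv2.imwrite('pics/crop1.png',np.hstack([a,b]))
i=ctrl.camera_info('top')
for n,u,v,z in(('endL',237,265,.018),('endR',311,262,.018),('bend',274,248,.018),('handletop',146,222,.138),('fork',155,222,.072)):print(n,ray(i,u,v,z).round(3))
E
```

```text
endL [0.461 0.076 0.018]
endR [ 0.469 -0.106  0.018]
bend [ 0.503 -0.015  0.018]
handletop [0.549 0.266 0.138]
fork [0.558 0.265 0.072]
```

View pics/crop1.png

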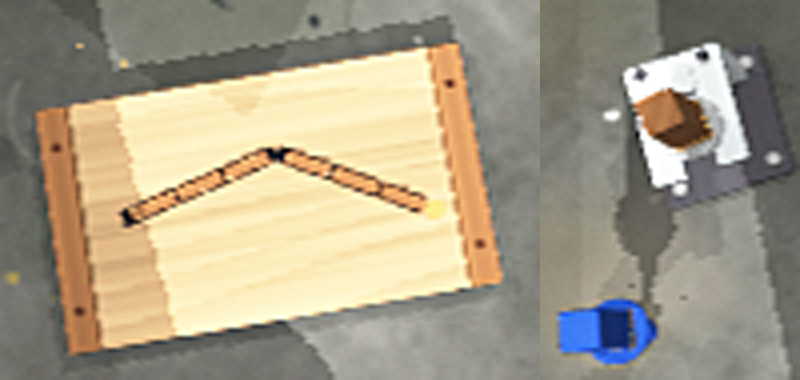

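Brass disc (start) is at the right, crop (435,209), i.e. top (313.4,261.9). The bend is at about (273.9,247.9) and the far end at about (236.6,263.6). The fork slot opens downward in the image. I check the wrist camera geometry next, to plan the approach.

```bash
python3 - <<'E'
from h import *
i=ctrl.camera_info('top')
P=[ray(i,u,v,.018)[:2] for u,v in((313.4,261.9),(273.9,247.9),(236.6,263.6))]
M=np.array([[-25,-100],[25,-10],[0,90]])/1e3
print(np.round(P,4),np.linalg.norm(P[0]-P[1]),np.linalg.norm(P[1]-P[2]),np.linalg.norm(P[0]-P[2]),np.linalg.norm(M[0]-M[2]))
A=M-M.mean(0);B=np.array(P)-np.mean(P,0)
ang=np.arctan2((A[:,0]*B[:,1]-A[:,1]*B[:,0]).sum(),(A*B).sum());print('panel yaw',ang)
s=ctrl.sense();R=Ro.from_rotvec(s['tool_rot']).as_matrix()
w=ctrl.camera_info('wrist');c=-w['R'].T@w['t']
print('cam in tool mm',(R.T@(c-s['ee_pos'])*1e3).round(1));print('cam axes in tool (rows)',(w['R']@R).round(3),w['fx'])
for T in([.5,.25,.26],[.53,.26,.25]):print((R.T@(np.array(T)-s['ee_pos'])*1e3).round(1))
print(R.round(3))
E
```

```text
[[ 0.4695 -0.1115]
 [ 0.5033 -0.0144]
 [ 0.4646  0.0766]] 0.1027956732841916 0.09891333554684804 0.18815479192760645 0.191637678967368
panel yaw 0.1599333580499793
cam in tool mm [  83.8   -0.8 -141.7]
cam axes in tool (rows) [[-0.001  1.     0.   ]
 [-0.946 -0.001 -0.324]
 [-0.324 -0.     0.946]] 340.63800526654745
[-429.9 -167.3  -29. ]
[-456.9 -150.8  -19.1]
[[-0.974  0.228 -0.   ]
 [ 0.228  0.974 -0.001]
 [ 0.    -0.001 -1.   ]]
```

>>> {"method": "drive_tool", "body": {"commands": [[[-55, -21, -30], [0, 0, 0], 1], [[-110, -42, -29], [0, 0, 0], 1], [[-165, -63, -29], [0, 0, 0], 1], [[-220, -84, -29], [0, 0, 0], 1], [[-275, -105, -29], [0, 0, 0], 1], [[-330, -126, -29], [0, 0, 0], 1], [[-385, -150, -29], [0, 0, 0], 1], [[-430, -167, -29], [0, 0, 0], 1], [[-430, -167, -29], [0, 0, 0], 1]]}}

```text
clock: 1.23
ee_pos: [0.5024, 0.2484, 0.2593]
tool_rot: [-0.366, -3.119, 0.002]
force: [-0.2, 1.6, 0.1]
gripper_width: 0.0852
finger_force: 0.0
```

```bash
python3 - <<'E'
from h import *
s=ctrl.sense();print(s['clock'],s['ee_pos'],s['tool_rot'])
w=ctrl.camera_info('wrist');im=ctrl.get_image('wrist')[:,:,::-1];cv2.imwrite('pics/w1.png',im)
np.savez('w1.npz',**{k:np.array(v) for k,v in w.items()})
E
```

```text
1.225 [0.50239329 0.24844865 0.25927125] [-3.66408798e-01 -3.11942283e+00  1.76613308e-03]
```

View pics/w1.png

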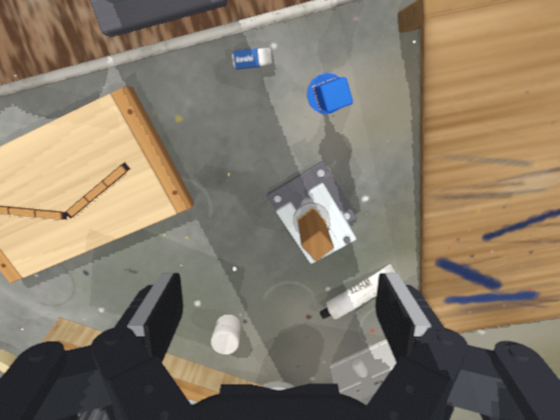

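The wrist view shows the stylus handle at (315,232), the collar at (312,213), the fork around it and the blue look-alike at (330,93). I zoom in and measure the handle's brown mask.

```bash
python3 - <<'E'
from h import *
im=cv2.imread('pics/w1.png')
c=cv2.resize(im[160:270,255:365],None,fx=5,fy=5,interpolation=cv2.INTER_CUBIC);cv2.imwrite('pics/w1c.png',c)
E
```

```text
(no output)
```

View pics/w1c.png

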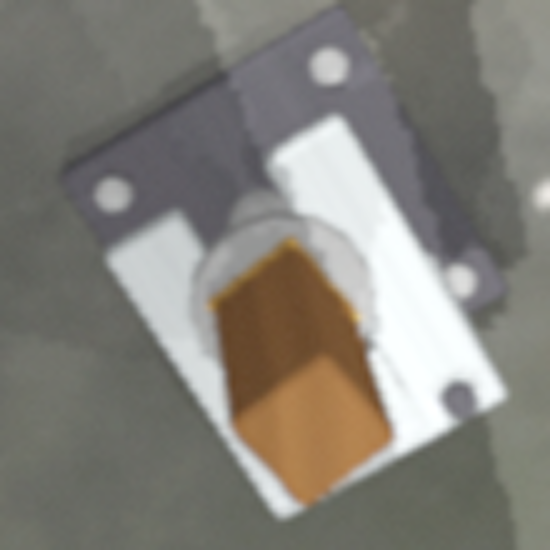

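Crop: fork top corners at (107,258), (340,115), (507,398), (282,520). Handle top corners at (235,420), (325,355), (392,437), (308,503). Handle foot corners at (213,303), (290,240), (357,318).

```bash
python3 - <<'E'
from h import *
w=dict(np.load('w1.npz'))
f=lambda L,z:np.array([ray(w,a/5-.4+255,b/5-.4+160,z)[:2] for a,b in L])
F=f([(107,258),(340,115),(507,398),(282,520)],.072)
H=f([(235,420),(325,355),(392,437),(308,503)],.138)
B=f([(213,303),(290,240),(357,318)],.078)
print(F.round(4),[np.linalg.norm(F[i]-F[i-1]).round(4) for i in range(4)])
print('H',H.round(4),H.mean(0).round(4),[np.linalg.norm(H[i]-H[i-1]).round(4) for i in range(4)])
print('B',B.round(4),((B[0]+B[2])/2).round(4))
xa=(F[3]-F[0])+(F[2]-F[1]);xa/=np.linalg.norm(xa)
m=(F[0]+F[1])/2;print('stand yaw',np.arctan2(xa[1],xa[0]),'seat',(m+.03*xa).round(4))
for e in (H[1]-H[0],H[2]-H[1],H[2]-H[3],H[3]-H[0],B[1]-B[0],B[2]-B[1]):print(np.arctan2(e[1],e[0]).round(3))
t=ctrl.camera_info('top')
for a,b in((668,108),):print('handle top from top cam',ray(t,(a-540)/4-.4+115,b/4-.4+192,.138))
s=ctrl.sense();print(s['ee_pos'],Ro.from_rotvec(s['tool_rot']).as_matrix().round(3))
# check panel seam end/bend from wrist
print(ray(w,126,166,.018),ray(w,66,216,.018))
E
```

```text
[[0.5355 0.2365]
 [0.5168 0.2888]
 [0.5857 0.3112]
 [0.603  0.2591]] [np.float64(0.0712), np.float64(0.0556), np.float64(0.0724), np.float64(0.0549)]
H [[0.546  0.2569]
 [0.5378 0.2741]
 [0.5553 0.2822]
 [0.5643 0.2658]] [0.5508 0.2697] [np.float64(0.0204), np.float64(0.019), np.float64(0.0193), np.float64(0.0187)]
B [[0.5479 0.2557]
 [0.5382 0.2737]
 [0.5579 0.2836]] [0.5529 0.2696]
stand yaw 0.3196454606491304 seat [0.5547 0.2721]
2.016
0.435
2.073
0.453
2.064
0.466
handle top from top cam [0.55625205 0.26526607 0.138     ]
[0.5010298  0.2494242  0.25945548] [[-0.973  0.231 -0.001]
 [ 0.231  0.973 -0.001]
 [ 0.001 -0.001 -1.   ]]
[0.46109463 0.07745216 0.018     ] [ 0.50168385 -0.01557458  0.018     ]
```

>>> {"method": "drive_tool", "body": {"commands": [[[-12, 8, 25], [0, 0, -0.18], 1], [[-25, 16, 50], [0, 0, -0.36], 1], [[-37, 24, 70], [0, 0, -0.54], 1], [[-46, 31, 85], [0, 0, -0.7], 1], [[-46, 31, 85], [0, 0, -0.7], 1], [[-46, 31, 110], [0, 0, -0.7], 1], [[-46, 31, 140], [0, 0, -0.7], 1], [[-46, 31, 161], [0, 0, -0.7], 1], [[-46, 31, 161], [0, 0, -0.7], 1]]}}

```text
clock: 2.4
ee_pos: [0.5505, 0.2702, 0.0988]
tool_rot: [0.727, -3.054, 0.001]
force: [-0.5, -0.1, 0.3]
gripper_width: 0.0851
finger_force: 0.0
```

```bash
python3 - <<'E'
from h import *
s=ctrl.sense();print(s['clock'],s['ee_pos'],s['tool_rot'],s['force'])
w=ctrl.camera_info('wrist');im=ctrl.get_image('wrist')[:,:,::-1]
cv2.imwrite('pics/w2.png',im)
E
```

```text
2.4 [0.55046251 0.27024126 0.09881203] [ 7.27462393e-01 -3.05365392e+00  8.14545257e-04] [-0.5415294  -0.1267283   0.25822172]
```

View pics/w2.png

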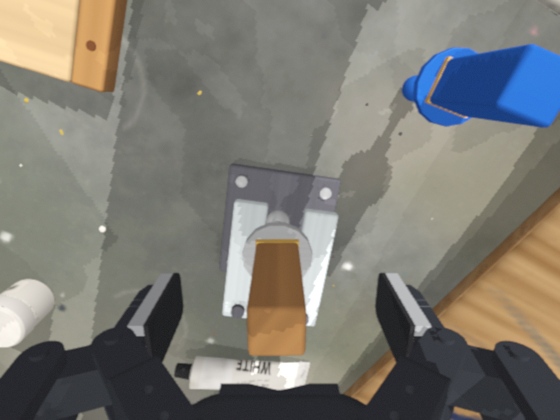

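The handle sits square between the pads: foot edge at (278,241), top at (277,330), and the pads are symmetric about column 280. Closing now.

>>> {"method": "drive_tool", "body": {"commands": [[[0, 0, 0], [0, 0, 0], 0.15], [[0, 0, 0], [0, 0, 0], 0], [[0, 0, 0], [0, 0, 0], 0], [[0, 0, 0], [0, 0, 0], 0], [[0, 0, 0], [0, 0, 0], 0], [[0, 0, 0], [0, 0, 0], 0], [[0, 0, 0], [0, 0, 0], 0], [[0, 0, 0], [0, 0, 0], 0]], "force": 100}}

```text
clock: 3.45
ee_pos: [0.5524, 0.2703, 0.0999]
tool_rot: [-0.731, 3.054, -0.0]
force: [-0.6, -0.9, 6.1]
gripper_width: 0.0211
finger_force: 97.9
```

>>> {"method": "drive_tool", "body": {"commands": [[[0, 0, -10], [0, 0, 0], 0], [[0, 0, -30], [0, 0, 0], 0], [[0, 0, -55], [0, 0, 0], 0], [[0, 0, -80], [0, 0, 0], 0], [[0, 0, -80], [0, 0, 0], 0], [[0, 0, -80], [0, 0, 0], 0], [[0, 0, -80], [0, 0, 0], 0]]}}

```text
clock: 4.32
ee_pos: [0.5515, 0.27, 0.178]
tool_rot: [0.731, -3.053, 0.001]
force: [0.4, -0.6, -1.6]
gripper_width: 0.021
finger_force: 97.7
```

```bash
python3 - <<'E'
from h import *
s=ctrl.sense();print(s['clock'],s['ee_pos'],s['tool_rot'],s['force'],s['gripper_width'])
im=[]
for n in('wrist','scene','top'):
    i=ctrl.camera_info(n);a=ctrl.get_image(n)[:,:,::-1];cv2.imwrite(f'pics/l_{n}.png',a);np.savez(f'l_{n}.npz',**{k:np.array(v) for k,v in i.items()})
a=cv2.imread('pics/l_wrist.png');p=px(ctrl.camera_info('scene'),[.553,.27,.11]);print(p)
b=cv2.imread('pics/l_scene.png');u,v=map(int,p);b=cv2.resize(b[v-40:v+40,u-30:u+30],None,fx=5,fy=5)
b=cv2.copyMakeBorder(b,0,20,0,0,cv2.BORDER_CONSTANT);cv2.imwrite('pics/l_both.png',np.hstack([a[:, 100:560],b])[:, :760])
E
```

```text
4.325 [0.55148623 0.2700266  0.17797886] [ 7.31361022e-01 -3.05310815e+00  8.29396461e-04] [ 0.41409665 -0.6222929  -1.5849279 ] 0.021025598224305966
(np.float64(208.17618519785196), np.float64(176.40504075895632))
```

View pics/l_both.png

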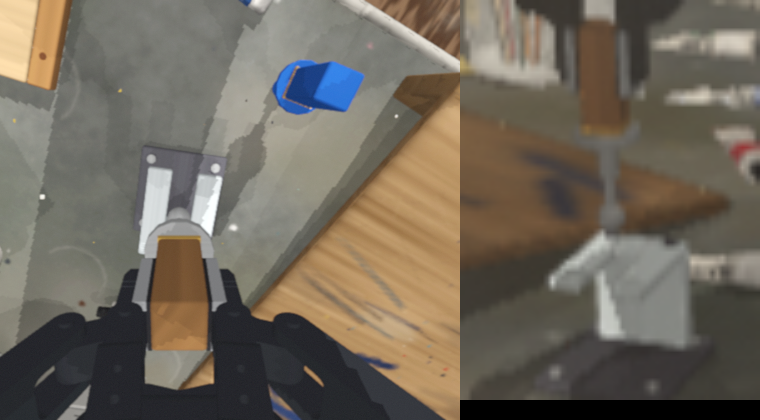

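The stylus is held upright, its ball 23 mm above the fork. Next I hover over the seam start.

>>> {"method": "drive_tool", "body": {"commands": [[[20, -25, 0], [0, 0, 0], 0], [[55, -68, 0], [0, 0, 0], 0], [[90, -111, 0], [0, 0, 0], 0], [[125, -154, 0], [0, 0, 0], 0], [[160, -197, 0], [0, 0, 0], 0], [[195, -240, 10], [0, 0, 0], 0], [[225, -278, 25], [0, 0, 0], 0], [[246, -304, 40], [0, 0, 0], 0], [[246, -304, 43], [0, 0, 0], 0], [[246, -304, 43], [0, 0, 0], 0]]}}

```text
clock: 5.72
ee_pos: [0.4705, -0.1119, 0.1362]
tool_rot: [0.731, -3.055, -0.001]
force: [0.1, 0.0, -0.8]
gripper_width: 0.0209
finger_force: 97.9
```

```bash
python3 - <<'E'
from h import *
s=ctrl.sense();print(s['clock'],s['ee_pos'],s['tool_rot'],s['force'],s['qpos'])
for n in('wrist','scene'):
    i=ctrl.camera_info(n);a=ctrl.get_image(n)[:,:,::-1];cv2.imwrite(f'pics/m_{n}.png',a);np.savez(f'm_{n}.npz',**{k:np.array(v) for k,v in i.items()})
a=cv2.imread('pics/m_wrist.png');b=cv2.imread('pics/m_scene.png')
p=px(ctrl.camera_info('scene'),[.47,-.11,.05]);u,v=map(int,p);print(u,v)
b=cv2.resize(b[v-42:v+42,u-28:u+20],None,fx=5,fy=5)
cv2.imwrite('pics/m_both.png',np.hstack([a,b])[:, :800])
E
```

```text
5.725 [ 0.47047453 -0.11193535  0.1362156 ] [ 7.30965816e-01 -3.05513044e+00 -5.95905940e-04] [ 0.12845052  0.04857155 -0.81563762] [-2.33725114e-01  2.21641786e-01 -2.88595931e-01  1.06093884e+00
  2.32764873e-04 -7.03412585e-01]
306 248
```

View pics/m_both.png

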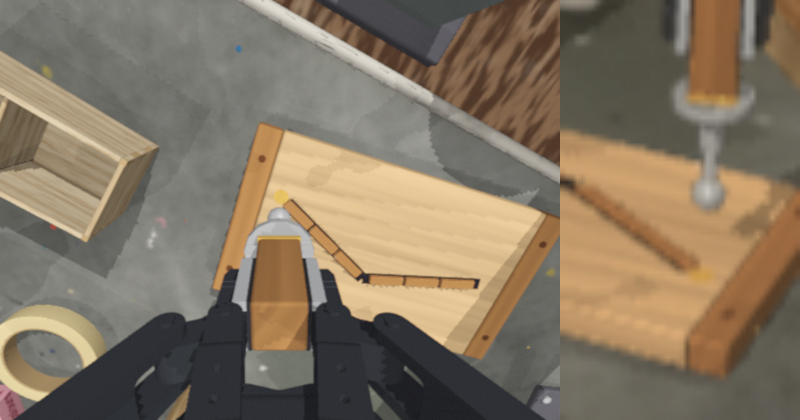

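Wrist view: disc (281,196), bend (364,278), end (477,284), ball (279,215). Scene view: ball (307.2,244.2), disc (306.2,260.6).

```bash
python3 - <<'E'
from h import *
w=dict(np.load('m_wrist.npz'));s=dict(np.load('m_scene.npz'))
im=cv2.imread('pics/m_wrist.png').astype(int);B,G,R=im[...,0],im[...,1],im[...,2]
# brass: strongly yellow ; refine
m=((R-B>110)&(R-G<60)&(R>190)).astype(np.uint8);m[:180]=0;m[215:]=0;m[:,:265]=0;m[:,300:]=0
ys,xs=np.nonzero(m);print('disc px',xs.mean(),ys.mean(),len(xs))
d=(im.sum(2)<200);d[:265]=0;d[300:]=0;d[:,355:500]&=True
for a,b in((356,372),(468,486)):
    ys,xs=np.nonzero(d[:,a:b]);print('dark',xs.mean()+a,ys.mean(),xs.min()+a,xs.max()+a)
for n,u,v in(('disc',xs.mean()*0+281,196),('bend',364,278),('end',478,284)):print(n,ray(w,u,v,.018).round(4))
print('disc scene',ray(s,306.2,260.6,.018).round(4))
print('ball wrist',ray(w,279,215,.061).round(4),'scene',ray(s,307.2,244.2,.061).round(4))
# triangulate
def P(i):return np.array([[i['fx'],0,i['cx']],[0,i['fy'],i['cy']],[0,0,1]])@np.c_[i['R'],i['t']]
X=cv2.triangulatePoints(P(w),P(s),np.array([[279.],[215.]]),np.array([[307.2],[244.2]]));print('tri',(X[:3]/X[3]).ravel().round(4))
E
```

```text
disc px 280.6369426751592 196.5859872611465 157
dark 363.83116883116884 277.3636363636364 356 369
dark 476.0 283.16 474 478
disc [ 0.467  -0.1123  0.018 ]
bend [ 0.501  -0.0139  0.018 ]
end [0.461  0.0783 0.018 ]
disc scene [ 0.4689 -0.1122  0.018 ]
ball wrist [ 0.4678 -0.1137  0.061 ] scene [ 0.472  -0.1108  0.061 ]
tri [ 0.4665 -0.1142  0.0648]
```

>>> {"method": "drive_tool", "body": {"commands": [[[1.3, 0.7, 8], [0, 0, 0], 0], [[1.3, 0.7, 16], [0, 0, 0], 0], [[1.3, 0.7, 23], [0, 0, 0], 0], [[1.3, 0.7, 28], [0, 0, 0], 0], [[1.3, 0.7, 30], [0, 0, 0], 0], [[1.3, 0.7, 31], [0, 0, 0], 0], [[1.3, 0.7, 31], [0, 0, 0], 0], [[1.3, 0.7, 31], [0, 0, 0], 0]]}}

```text
clock: 6.82
ee_pos: [0.4691, -0.1122, 0.1055]
tool_rot: [-0.732, 3.055, -0.0]
force: [0.2, 0.4, -1.1]
gripper_width: 0.0212
finger_force: 97.9
```

```bash
python3 - <<'E'
from h import *
s=ctrl.sense();print(s['clock'],s['ee_pos'],s['tool_rot'],s['force'])
i=ctrl.camera_info('scene');b=ctrl.get_image('scene')[:,:,::-1];w=ctrl.get_image('wrist')[:,:,::-1]
b=cv2.resize(b[215:285,270:340],None,fx=5,fy=5);w=cv2.resize(w[160:260,230:320],None,fx=3.5,fy=3.5)
cv2.imwrite('pics/n.png',np.hstack([b,w]))if b.shape[0]==w.shape[0] else (print(b.shape,w.shape))
E
```

```text
6.825 [ 0.46914214 -0.11220377  0.10550965] [-7.31661104e-01  3.05495769e+00 -4.00618868e-04] [ 0.23303914  0.42233234 -1.12853492]
```

View pics/n.png

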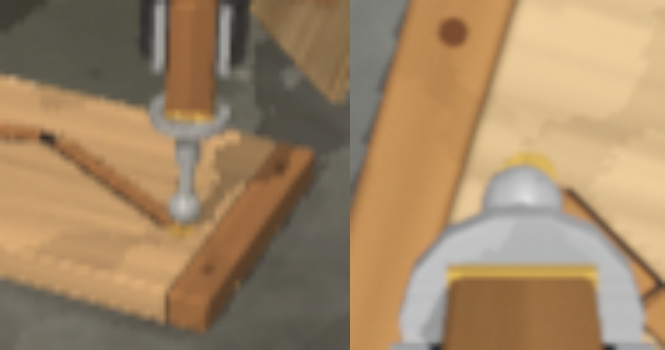

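The ball sits over the disc: scene ball (184,207), disc (181,230), about 4–5 mm gap. I lower until the force shows contact.

>>> {"method": "drive_tool", "body": {"commands": [[[0, 0, 1.5], [0, 0, 0], 0], [[0, 0, 3], [0, 0, 0], 0], [[0, 0, 4.5], [0, 0, 0], 0], [[0, 0, 6], [0, 0, 0], 0], [[0, 0, 7], [0, 0, 0], 0], [[0, 0, 7], [0, 0, 0], 0], [[0, 0, 7], [0, 0, 0], 0]]}}

```text
clock: 7.8
ee_pos: [0.4691, -0.1121, 0.0984]
tool_rot: [-0.732, 3.055, -0.0]
force: [-0.9, 0.2, 3.9]
gripper_width: 0.0209
finger_force: 98.5
```

Contact at about 5 N. Now the stroke, leg 1.

>>> {"method": "drive_tool", "body": {"commands": [[[-1.5, 1.4, 0], [0, 0, 0], 0], [[-4.5, 4.2, 0], [0, 0, 0], 0], [[-7.5, 7.1, 0], [0, 0, 0], 0], [[-10.5, 9.9, 0], [0, 0, 0], 0], [[-13.5, 12.7, 0], [0, 0, 0], 0], [[-16.5, 15.5, 0], [0, 0, 0], 0], [[-19.5, 18.4, 0], [0, 0, 0], 0], [[-22.5, 21.2, 0], [0, 0, 0], 0], [[-25.5, 24, 0], [0, 0, 0], 0], [[-28.5, 26.8, 0], [0, 0, 0], 0]]}}

```text
clock: 9.05
ee_pos: [0.4822, -0.0752, 0.0983]
tool_rot: [0.732, -3.055, 0.001]
force: [-1.7, -3.6, 1.8]
gripper_width: 0.0206
finger_force: 98.7
```

```bash
python3 - <<'E'
from h import *
s=ctrl.sense();print(s['clock'],s['ee_pos'],s['tool_rot'],s['force'])
i=ctrl.camera_info('scene');b=ctrl.get_image('scene')[:,:,::-1];w=ctrl.get_image('wrist')[:,:,::-1]
b=cv2.resize(b[205:275,250:320],None,fx=5,fy=5);w=cv2.resize(w[160:260,230:320],None,fx=3.5,fy=3.5)
cv2.imwrite('pics/o.png',np.hstack([b,w]))
E
```

```text
9.05 [ 0.48223571 -0.07522775  0.09827851] [ 7.31551612e-01 -3.05481315e+00  5.49685902e-04] [-1.72950317 -3.57766535  1.75677008]
```

View pics/o.png

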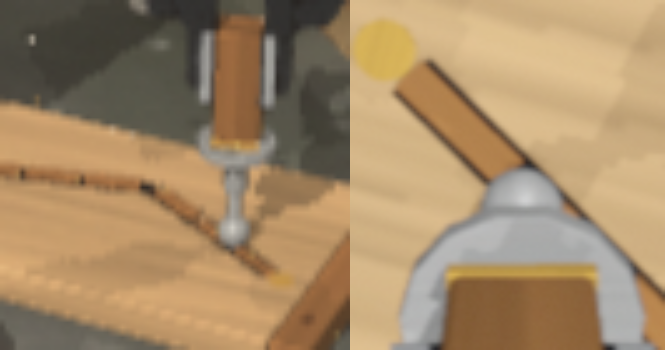

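All ten allowed pictures are used: the last shows the ball on the seam and fillet 1 down behind it. I press 1 mm deeper and go on by numbers.

>>> {"method": "drive_tool", "body": {"commands": [[[-2, 1.9, 0.5], [0, 0, 0], 0], [[-5, 4.7, 1], [0, 0, 0], 0], [[-8, 7.5, 1], [0, 0, 0], 0], [[-11, 10.4, 1], [0, 0, 0], 0], [[-14, 13.2, 1], [0, 0, 0], 0], [[-17, 16, 1], [0, 0, 0], 0], [[-20, 18.8, 1], [0, 0, 0], 0], [[-23, 21.7, 1], [0, 0, 0], 0], [[-26, 24.5, 1], [0, 0, 0], 0], [[-29, 27.3, 1], [0, 0, 0], 0]]}}

```text
clock: 10.4
ee_pos: [0.4959, -0.0375, 0.0973]
tool_rot: [0.732, -3.055, -0.0]
force: [-1.4, -2.7, 3.6]
gripper_width: 0.0212
finger_force: 98.7
```

```bash
python3 - <<'E'
from h import *
s=ctrl.sense();print(s['clock'],s['ee_pos'],s['force'],s['moment'])
w=ctrl.camera_info('wrist');im=ctrl.get_image('wrist');cv2.imwrite('pics/p.png',im[:,:,::-1])
# seam lateral check: brown fillet edges in the wrist picture near predicted points behind the ball
st=np.array([.467,-.1123]);be=st+[.0349,.0969];u=(be-st)/np.hypot(*(be-st));n=np.array([-u[1],u[0]])
for d in(10,20,30,40,50,60):
    row=[]
    for l in np.arange(-9,10,1.):
        p=px(w,[*(st+u*d/1e3+n*l/1e3),.018]);row.append(int(im[int(round(p[1])),int(round(p[0]))].sum()))
    print(d,row)
E
```

```text
10.4 [ 0.49586477 -0.03753741  0.09729911] [-1.40590986 -2.6956509   3.6107106 ] [-1.00149524  0.39275422  0.00894801]
10 [495, 489, 498, 475, 270, 320, 365, 362, 359, 360, 354, 361, 345, 206, 306, 461, 482, 488, 501]
20 [478, 480, 477, 453, 279, 224, 356, 366, 360, 360, 360, 367, 295, 216, 437, 494, 487, 480, 469]
30 [481, 476, 477, 463, 314, 224, 356, 369, 362, 362, 362, 361, 301, 178, 414, 493, 497, 498, 502]
40 [472, 468, 471, 453, 255, 284, 359, 365, 361, 361, 362, 357, 351, 226, 390, 466, 473, 479, 483]
50 [508, 516, 521, 497, 303, 247, 354, 363, 363, 359, 358, 358, 350, 236, 274, 453, 469, 473, 483]
60 [497, 488, 482, 467, 291, 227, 356, 366, 363, 360, 360, 357, 353, 250, 409, 487, 487, 485, 482]
```

>>> {"method": "drive_tool", "body": {"commands": [[[-2.5, 2.4, 0], [0, 0, 0], 0], [[-5.5, 5.2, 0], [0, 0, 0], 0], [[-8.5, 8, 0], [0, 0, 0], 0], [[-11.5, 10.8, 0], [0, 0, 0], 0], [[-14.5, 13.7, 0], [0, 0, 0], 0], [[-17.5, 16.5, 0], [0, 0, 0], 0], [[-17.5, 16.5, 0], [0, 0, 0], 0], [[-17.7, 19.5, 0], [0, 0, 0], 0], [[-18, 23.5, 0], [0, 0, 0], 0], [[-18.2, 27.5, 0], [0, 0, 0], 0]]}}

```text
clock: 11.7
ee_pos: [0.5, -0.0052, 0.0976]
tool_rot: [-0.731, 3.054, -0.001]
force: [2.1, -2.7, 3.5]
gripper_width: 0.021
finger_force: 98.8
```

>>> {"method": "drive_tool", "body": {"commands": [[[-0.3, 4, 0], [0, 0, 0], 0], [[-0.5, 8, 0], [0, 0, 0], 0], [[-0.8, 12, 0], [0, 0, 0], 0], [[-1, 16, 0], [0, 0, 0], 0], [[-1.3, 20, 0], [0, 0, 0], 0], [[-1.5, 24, 0], [0, 0, 0], 0], [[-1.8, 28, 0], [0, 0, 0], 0], [[-2, 32, 0], [0, 0, 0], 0], [[-2.3, 36, 0], [0, 0, 0], 0], [[-2.6, 40, 0], [0, 0, 0], 0]]}}

```text
clock: 12.95
ee_pos: [0.4836, 0.032, 0.0973]
tool_rot: [0.732, -3.055, 0.0]
force: [0.9, -3.3, 4.0]
gripper_width: 0.0208
finger_force: 98.8
```

```bash
python3 - <<'E'
from h import *
s=ctrl.sense();print(s['clock'],s['ee_pos'],s['force'],s['moment'])
w=ctrl.camera_info('wrist');im=ctrl.get_image('wrist')
st=np.array([.467,-.1123]);be=st+[.0349,.0969];en=st+[-.0058,.1916];u=(en-be)/np.hypot(*(en-be));n=np.array([-u[1],u[0]])
for d in(5,15,25,35,70,80,90,98):
    row=[]
    for l in np.arange(-9,10,1.):
        p=px(w,[*(be+u*d/1e3+n*l/1e3),.018]);row.append(int(im[int(round(p[1])),int(round(p[0]))].sum()))
    print(d,row)
E
```

```text
12.95 [0.48356358 0.03200665 0.0972879 ] [ 0.8990757  -3.28274819  3.97329527] [-0.95870026 -0.43865761 -0.02997025]
5 [530, 528, 528, 533, 334, 146, 115, 117, 114, 121, 123, 116, 116, 111, 199, 515, 539, 531, 518]
15 [530, 531, 534, 535, 348, 238, 351, 398, 394, 399, 395, 391, 382, 301, 196, 495, 520, 513, 519]
25 [534, 530, 530, 513, 401, 241, 378, 397, 397, 396, 394, 397, 394, 354, 218, 487, 523, 519, 511]
35 [477, 516, 529, 530, 459, 282, 227, 260, 285, 303, 294, 292, 298, 280, 238, 417, 493, 518, 524]
70 [552, 553, 535, 441, 406, 317, 391, 395, 394, 391, 388, 390, 374, 324, 196, 354, 494, 523, 493]
80 [550, 545, 521, 476, 414, 379, 396, 393, 392, 394, 390, 396, 388, 340, 165, 287, 450, 474, 469]
90 [522, 517, 489, 476, 436, 364, 394, 394, 391, 389, 392, 395, 395, 374, 187, 244, 457, 462, 449]
98 [512, 514, 520, 522, 495, 326, 181, 199, 212, 239, 162, 176, 184, 147, 122, 225, 494, 510, 504]
```

>>> {"method": "drive_tool", "body": {"commands": [[[-0.3, 4, 0], [0, 0, 0], 0], [[-0.5, 8, 0], [0, 0, 0], 0], [[-0.8, 12, 0], [0, 0, 0], 0], [[-1, 16, 0], [0, 0, 0], 0], [[-1.3, 20, 0], [0, 0, 0], 0], [[-1.5, 24, 0], [0, 0, 0], 0], [[-1.8, 28, 0], [0, 0, 0], 0], [[-2, 32, 0], [0, 0, 0], 0], [[-2.3, 36, 0], [0, 0, 0], 0], [[-2.6, 40, 0], [0, 0, 0], 0]]}}

```text
clock: 14.25
ee_pos: [0.4677, 0.0688, 0.0973]
tool_rot: [0.732, -3.055, 0.0]
force: [0.8, -3.9, 3.5]
gripper_width: 0.0208
finger_force: 98.8
```

>>> {"method": "drive_tool", "body": {"commands": [[[-0.2, 3, 0], [0, 0, 0], 0], [[-0.4, 6, 0], [0, 0, 0], 0], [[-0.6, 9, 0], [0, 0, 0], 0], [[-0.7, 10.5, 0], [0, 0, 0], 0], [[-0.7, 10.5, 0], [0, 0, 0], 0], [[-0.7, 10.5, 0], [0, 0, 0], 0]]}}

```text
clock: 15.0
ee_pos: [0.4637, 0.0785, 0.0973]
tool_rot: [0.732, -3.055, -0.001]
force: [0.4, -1.4, 3.2]
gripper_width: 0.0209
finger_force: 98.8
```

```bash
python3 - <<'E'
from h import *
s=ctrl.sense();print(s['clock'],s['ee_pos'],s['force'],s['moment'])
E
```

```text
15.0 [0.46365968 0.07851398 0.09727258] [ 0.4207684  -1.36552299  3.16907822] [-0.17659256 -0.14936422 -0.07714016]
```

>>> {"method": "drive_tool", "body": {"commands": [[[0, 0, -4], [0, 0, 0], 0], [[0, 0, -12], [0, 0, 0], 0], [[0, 0, -30], [0, 0, 0], 0], [[0, 0, -60], [0, 0, 0], 0], [[-10, 8, -80], [0, 0, 0], 0], [[-45, 36, -82], [0, 0, 0], 0], [[-80, 64, -82], [0, 0, 0], 0], [[-115, 92, -82], [0, 0, 0], 0], [[-150, 119, -82], [0, 0, 0], 0], [[-165, 131, -82], [0, 0, 0], 0]]}}

```text
clock: 16.25
ee_pos: [0.5518, 0.2719, 0.1788]
tool_rot: [0.734, -3.054, -0.001]
force: [-0.7, -0.5, -2.1]
gripper_width: 0.0206
finger_force: 98.2
```

>>> {"method": "drive_tool", "body": {"commands": [[[0, 0, 0], [0, 0, 0], 0], [[0, 0, 0], [0, 0, 0], 0], [[0, 0, 0], [0, 0, 0], 0]]}}

```text
clock: 16.62
ee_pos: [0.5512, 0.2689, 0.1796]
tool_rot: [0.731, -3.055, 0.0]
force: [-0.4, -0.7, -1.0]
gripper_width: 0.0208
finger_force: 98.2
```

```bash
python3 - <<'E'
from h import *
s=ctrl.sense();print(s['clock'],s['ee_pos'],s['tool_rot'],s['force'],s['moment'])
R=Ro.from_rotvec(s['tool_rot']).as_matrix()
for z in(.178,.0999):print((R.T@(np.array([.552,.2702,z])-s['ee_pos'])*1e3).round(1))
im=ctrl.get_image('wrist')[:,:,::-1];cv2.imwrite('pics/q_wrist.png',im);sc=ctrl.get_image('scene')[:,:,::-1];cv2.imwrite('pics/q_scene.png',sc)
# has the stylus shifted in the grip? compare the wrist picture with that after the lift (tool-fixed region)
a=cv2.imread('pics/l_wrist.png');g=lambda x:cv2.cvtColor(np.ascontiguousarray(x),cv2.COLOR_BGR2GRAY)
t=g(a)[215:345,245:315];r=cv2.matchTemplate(g(im)[200:360,230:330],t,cv2.TM_CCOEFF_NORMED);print('shift',cv2.minMaxLoc(r)[1],np.array(cv2.minMaxLoc(r)[3])-[15,15])
# fillets: brown centroid across seam in scene, before/after, in px (row)
i=ctrl.camera_info('scene');b=cv2.imread('pics/l_scene.png')
st=np.array([.468,-.1123]);be=st+[.0349,.0969];en=st+[-.0058,.1916]
for A,B in((st,be),(be,en)):
    for d in(20.5,51.5,82.5):
        o=[]
        for pic in(b,sc):
            P=[]
            for e in(-8,-4,0,4,8):
                p=px(i,[*(A+(B-A)*(d+e)/103.),.018]);u,v=int(round(p[0])),int(round(p[1]))
                P.append(pic[v-8:v+7,u].sum(1).astype(int))
            o.append(np.mean(P,0).astype(int))
        print(d,'\n',o[0],'\n',o[1])
E
```

```text
16.625 [0.55117054 0.26893588 0.17957052] [ 7.30527253e-01 -3.05521388e+00  2.08397691e-04] [-0.44065666 -0.72543468 -0.98200977] [-0.03476361 -0.05042604  0.0224565 ]
[-1.3  0.8  1.6]
[-1.3  0.8 79.7]
shift 0.9943913221359253 [0 0]
20.5 
 [428 421 425 430 433 420 368 324 323 295 307 402 455 452 443] 
 [427 422 426 430 432 431 368 308 315 306 325 407 455 452 443]
51.5 
 [455 441 438 435 426 398 350 324 315 264 291 398 443 443 440] 
 [454 441 439 436 426 415 345 305 326 279 317 413 445 443 439]
82.5 
 [445 455 463 463 454 429 376 331 323 282 295 387 424 426 433] 
 [446 455 463 463 453 437 373 322 324 284 298 387 424 427 434]
20.5 
 [442 445 449 458 467 456 407 343 309 324 397 441 440 421 417] 
 [443 445 449 458 467 459 430 359 298 330 403 442 440 420 416]
51.5 
 [443 449 457 462 452 442 392 322 296 323 382 400 391 402 418] 
 [444 448 458 462 452 440 418 348 279 316 383 399 391 403 418]
82.5 
 [445 455 451 436 430 435 394 323 295 307 355 390 409 418 408] 
 [444 455 458 441 432 435 413 339 275 300 359 391 409 418 409]
```

The fillets have changed between pictures, though fillet 3 less than the others. I check it column by column before putting the stylus away.

```bash
python3 - <<'E'
from h import *
i=dict(np.load('m_scene.npz'));b=cv2.imread('pics/l_scene.png').astype(int);c=cv2.imread('pics/q_scene.png').astype(int)
st=np.array([.468,-.1123]);be=st+[.0349,.0969];en=st+[-.0058,.1916]
for k,(A,B,d) in enumerate([(st,be,20.5),(st,be,51.5),(st,be,82.5),(be,en,20.5),(be,en,51.5),(be,en,82.5)]):
    o=[]
    for e in range(-14,15,4):
        p=px(i,[*(A+(B-A)*(d+e)/103.),.018]);u,v=int(round(p[0])),int(round(p[1]))
        D=(c-b)[v-6:v+6,u-1:u+1].sum(2).mean(1);o.append((D.clip(0).sum().round(),(-D).clip(0).sum().round()))
    print(k+1,[(int(x),int(y)) for x,y in o])
# apparent height: shift between the pictures per fillet using sub-pixel phase correlation
t=ctrl.camera_info('top');print('blank-wood noise',np.abs((c-b)[250:262,235:255].sum(2)).mean())
E
```

```text
1 [(72, 16), (50, 64), (51, 36), (66, 4), (72, 21), (33, 42), (80, 85), (59, 170)]
2 [(67, 127), (86, 26), (48, 8), (86, 17), (85, 22), (112, 66), (89, 120), (40, 146)]
3 [(41, 145), (31, 113), (14, 17), (50, 11), (28, 20), (12, 65), (26, 145), (24, 177)]
4 [(80, 2), (22, 20), (79, 5), (41, 31), (63, 21), (47, 52), (42, 69), (62, 38)]
5 [(79, 16), (62, 61), (56, 65), (86, 34), (99, 9), (32, 14), (35, 32), (31, 34)]
6 [(71, 20), (97, 71), (100, 8), (38, 6), (36, 30), (42, 24), (81, 43), (70, 24)]
blank-wood noise 1.2916666666666667
```

>>> {"method": "drive_tool", "body": {"commands": [[[-1.3, 0.8, 2], [0, 0, 0], 0], [[-1.3, 0.8, 2], [0, 0, 0], 0], [[-1.3, 0.8, 10], [0, 0, 0], 0], [[-1.3, 0.8, 18], [0, 0, 0], 0], [[-1.3, 0.8, 24], [0, 0, 0], 0], [[-1.3, 0.8, 30], [0, 0, 0], 0], [[-1.3, 0.8, 36], [0, 0, 0], 0], [[-1.3, 0.8, 36], [0, 0, 0], 0]]}}

```text
clock: 17.73
ee_pos: [0.5521, 0.271, 0.1427]
tool_rot: [0.732, -3.054, 0.0]
force: [-0.1, 0.4, -1.0]
gripper_width: 0.0206
finger_force: 98.2
```

```bash
python3 - <<'E'
from h import *
s=ctrl.sense();print(s['clock'],s['ee_pos'],s['tool_rot'],s['force'],s['moment'])
R=Ro.from_rotvec(s['tool_rot']).as_matrix();print((R.T@(np.array([.552,.2702,.0999])-s['ee_pos'])*1e3).round(1))
E
```

```text
17.725 [0.55206    0.27097639 0.14272326] [ 7.31595134e-01 -3.05424113e+00  4.10844208e-04] [-0.13851197  0.39759433 -0.98968254] [-0.00478713 -0.01106962 -0.01519802]
[ 0.4 -0.7 42.8]
```

>>> {"method": "drive_tool", "body": {"commands": [[[0, 0, 8], [0, 0, 0], 0], [[0, 0, 16], [0, 0, 0], 0], [[0, 0, 24], [0, 0, 0], 0], [[0, 0, 32], [0, 0, 0], 0], [[0, 0, 37], [0, 0, 0], 0], [[0, 0, 39], [0, 0, 0], 0], [[0, 0, 40.5], [0, 0, 0], 0], [[0, 0, 41.5], [0, 0, 0], 0], [[0, 0, 42], [0, 0, 0], 0], [[0, 0, 42], [0, 0, 0], 0]]}}

```text
clock: 18.98
ee_pos: [0.5524, 0.2711, 0.1014]
tool_rot: [-0.732, 3.055, -0.0]
force: [-0.5, 0.5, -1.9]
gripper_width: 0.0209
finger_force: 98.2
```

>>> {"method": "drive_tool", "body": {"commands": [[[0, 0, 0.7], [0, 0, 0], 0], [[0, 0, 1.3], [0, 0, 0], 0], [[0, 0, 1.6], [0, 0, 0], 0], [[0, 0, 1.6], [0, 0, 0], 0], [[0, 0, 1.6], [0, 0, 0], 0]]}}

```text
clock: 19.6
ee_pos: [0.5524, 0.2711, 0.0999]
tool_rot: [-0.732, 3.055, -0.0]
force: [-0.8, -1.3, 1.7]
gripper_width: 0.021
finger_force: 98.7
```

>>> {"method": "drive_tool", "body": {"commands": [[[0, 0, 0], [0, 0, 0], 0.3], [[0, 0, 0], [0, 0, 0], 0.35], [[0, 0, 0], [0, 0, 0], 0.45], [[0, 0, 0], [0, 0, 0], 0.7], [[0, 0, 0], [0, 0, 0], 1], [[0, 0, 0], [0, 0, 0], 1], [[0, 0, 0], [0, 0, 0], 1], [[0, 0, 0], [0, 0, 0], 1]], "force": 20}}

```text
clock: 20.6
ee_pos: [0.5523, 0.2711, 0.0997]
tool_rot: [0.732, -3.055, 0.0]
force: [-0.5, 0.9, 0.2]
gripper_width: 0.0854
finger_force: 0.0
```

>>> {"method": "drive_tool", "body": {"commands": [[[0, 0, -10], [0, 0, 0], 1], [[0, 0, -30], [0, 0, 0], 1], [[0, 0, -60], [0, 0, 0], 1], [[0, 0, -100], [0, 0, 0], 1], [[20, 0, -140], [0, 0, 0], 1], [[60, 0, -160], [0, 0, 0], 1], [[60, 0, -160], [0, 0, 0], 1], [[60, 0, -160], [0, 0, 0], 1]]}}

```text
clock: 21.6
ee_pos: [0.4992, 0.2441, 0.2601]
tool_rot: [-0.732, 3.054, 0.0]
force: [-0.6, -0.6, -0.1]
gripper_width: 0.0855
finger_force: 0.0
```

```bash
python3 - <<'E'
from h import *
s=ctrl.sense();print(s['clock'],s['ee_pos'],s['force'],s['gripper_width'])
w=ctrl.camera_info('wrist');im=ctrl.get_image('wrist')[:,:,::-1].copy();cv2.imwrite('pics/r.png',im)
hsv=cv2.cvtColor(im,cv2.COLOR_BGR2HSV)
p=px(w,[.552,.2696,.138]);q=px(w,[.552,.2696,.078]);print('expect top',p,'foot',q)
m=((hsv[...,0]<20)&(hsv[...,1]>120)).astype(np.uint8)
n,l,st,c=cv2.connectedComponentsWithStats(m)
for k in range(1,n):
    x,y,ww,hh,a=st[k]
    if a>150 and abs(c[k][0]-p[0])<60 and abs(c[k][1]-p[1])<90:
        print(st[k],c[k])
        # top face = brighter part
        v=hsv[...,2];mm=(l==k);thr,_=cv2.threshold(v[mm].reshape(-1,1),0,255,cv2.THRESH_OTSU)
        ys,xs=np.nonzero(mm&(v>thr));print('top px',xs.mean(),ys.mean(),ray(w,xs.mean(),ys.mean(),.138).round(4))
        ys,xs=np.nonzero(mm);f=ys>=0;print('top row',ys.min(),xs[ys==ys.min()].mean(),'bottom',ys.max())
        print(cv2.minAreaRect(np.c_[xs,ys].astype(np.float32)))
# compare with start in the scene and top cameras
for n_,f in(('top','top0'),('scene','scene0')):
    a=cv2.imread(f'pics/{f}.png');i=ctrl.camera_info(n_);b=ctrl.get_image(n_)[:,:,::-1].copy();cv2.imwrite(f'pics/r_{n_}.png',b)
    u,v=map(int,px(i,[.552,.27,.11]))
    g=lambda x:cv2.cvtColor(x,cv2.COLOR_BGR2GRAY);t=g(a)[v-14:v+14,u-10:u+10];r=cv2.matchTemplate(g(b)[v-22:v+22,u-18:u+18],t,cv2.TM_CCOEFF_NORMED);mx=cv2.minMaxLoc(r);print(n_,mx[1],np.array(mx[3])-8)
E
```

```text
21.6 [0.49919978 0.24410983 0.26006559] [-0.63427965 -0.58406632 -0.05060168] 0.0855197824729609
expect top (np.float64(278.1121752237821), np.float64(262.4877957860813)) foot (np.float64(278.21660494405427), np.float64(234.461377651329))
[267 226  24  47 996] [278.72891566 249.80522088]
top px 278.6077235772358 260.5934959349593 [0.5502 0.2692 0.138 ]
top row 226 279.0 bottom 272
((278.5, 249.0), (46.0, 23.0), 90.0)
top 0.37670910358428955 [0 3]
scene 0.9032607078552246 [0 0]
```

The handle stands upright at (.550,.269), where it was at the start, and the scene view shows no shift. Handing in.

```bash
python3 -c "
from station import ctrl
print(ctrl.finish_job())"
```

```text
the job is handed in; nothing more can be done
None
```

I drew the ball along the whole seam in one pass at about 5 N, hung the stylus upright in the fork, let go and handed the job in at 21.7 s; no verdict came back, and I judged the fillets flush from before-and-after pictures, least clearly fillet 3.

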